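# Roll the castings into the extraction bay and hold the sprung gate half open

### The arm

A 6-joint arm with a two-finger parallel gripper is mounted at the origin on the work surface. World frame = base frame: x ahead of the robot, y to its left, z up, the work surface at z = 0. Lengths are in m, angles in degrees, forces in N, time in s.
With the tool pointing down it reaches from about 0.35 to 0.875 m from the base axis. Payload 4.2 kg.
Tool frame: the origin (TCP) lies midway between the tips of the shut fingers; the grasp point (between the pads) lies 19 mm behind it; z points along the fingers, y is the line along which they close (so a half turn about z gives the same grasp; the last joint's range is limited). The gripper opens to 87 mm and grips with 3 to 60 N. Pads are 19 mm wide; open, the fingers measure 117 mm over their backs; the gripper's body (75 mm by 190 mm) begins 51 mm behind the grasp point.
Start: joints at [-61.444, 22.042, 0.453, 0, -68.411, -14.817], TCP at [0.148, -0.607, 0.195] pointing down, gripper open.
Joint ranges: [-179.83, 179.83], [-69.29, 118.12], [-61.27, 80.66], [-181.25, 117.63], [-171.15, -9.14], [-177.46, 177.46]. Speed limits (degrees/s): [159.86, 159.86, 180, 180, 180, 180].

### API

Orientations are given as a 3x3 rotation matrix whose columns are the frame's x, y, z axes.
In Python, from station import * gives the robot as it stands. The module is installed in compiled form; this text tells all that it offers.
- The arm moves only by the tool servo_tool, never from a script. Its argument "deltas" is a list of rows, each an object of numbers: "tx", "ty", "tz": the shift along the tool's x, y, z in mm; "ax", "ay", "az": the turn, a rotation vector about the tool's x, y, z in rad; "claw": the finger opening in mm, from 0 to 87. In form: [{"tx": .., "ty": .., "tz": .., "ax": .., "ay": .., "az": .., "claw": ..}, ...]. A call has 1 to 12 rows; each row is the pose to reach, as a shift and turn from the pose commanded when the call began, along the tool's axes at that moment; what a row does not reach only later rows make up. A row lasts 1/12 s, in which the tool goes at most 41.7 mm and 7.16 degrees, less where a joint would pass 70% of its speed; a pose out of reach is approached as far as the arm can. A call with a gripper value outside its range is refused whole. The fingers move at their own pace and stop on an object; the grip force is fixed at half the most. Time passes only in rows, so rows that repeat a pose let the fingers close. It gives the time, the measured TCP pose, the force, the opening and the grip force at its end, in the units of the state.
- sense(): the state, without advancing time (a new reading comes with each control period).
- capture(name): name is "side" or "top" or "wrist"; returns the picture (384x512x3 uint8, blue, green, red); there is no depth.
- calibration(name): a dict with "fx", "fy", "cx", "cy" (pixels), "cam_to_world" (4x4, takes a point from camera to world coordinates); the wrist camera has in their place "hand_eye" (4x4, takes a point from camera to tool coordinates, whose origin is the TCP and whose axes are the flange's). Camera axes: x right, y down, z forward; pixel columns grow to the right and rows downward; lengths in m; the calibration is good to about 2 mm. A picture is of the moment at which its call begins: read the wrist's pose just before it. calibration takes no time and is no camera call.
- finish_job(): hands the job in; it is judged then, once.
Trained networks look in the newest picture that a camera, given by its name, has taken for a name from the list of things; names that differ only in an ending like _2 or _b are one class to them, and where a whole thing is asked for, a point or a joint stands for the part that bears it (a point fixed in the world has none). Each returns a list of dicts, best first, with "confidence" (0 to 1); they miss things now and then, are a little off and sometimes report something else, mostly with a low value. They report only what shows in the picture. A call takes as long as a camera call. They do not tell look-alikes from the thing itself.
- recognise(label, camera): "xyz" ([x, y, z] in m, in the coordinates of the camera as it stood for that picture, good to about 4 mm: the middle of the surface that is visible of it).
- trace(label, camera): "mask" (384x512 bool, what is visible of it).
The state is a dict: "time_s": time; "joints": joint angles; "joint_velocities": joint speeds; "effort": joint torques, N m; "tcp_pos": TCP position; "ee_rot": TCP orientation; "wrist_force": force on the tool from outside, world axes, zero at the start; "moment": the same for the moment, N m; "gripper_width": opening from 0.0 (shut) to 1.0 (fully open); "gripper_force": force on a finger pad.
Only numpy, scipy, OpenCV 4.12 (cv2) and the standard library are available. Lean on these libraries where they do the work, as an engineer would, in place of code of your own. Each camera call takes 0.05 s, during which the arm holds its last target. There are 200 camera calls.

### The job

Roll the blue tote of silver castings steadily along the roller track (push it, do not shove it off to coast at speed) into the dust-extraction bay until it rests up against the rubber stops. Then slide the spring-loaded gate on the duct open by its red handle to the half-open mark and hold it there while the dust is drawn off, never opening it past three quarters or the suction takes the small castings; the gate shuts if released, so the program finishes while still holding it half open. The tote stays home with its castings inside, and everything else on the bench is left where it is.

Things in the scene. Friction and masses are not known exactly. Their poses are not given: they have to be found in the camera images.
- station: fixed dust-extraction station with a roller track. Origin on the bench below the track's middle line; z up, y along the track, away from the bay, x across it, away from the robot (yaw up to 0.2 rad). In its frame, mm: free-turning rollers y -105 to 318, tops z 55; side rails' inner faces x +/-68, tops z 67; clear bay cheeks x +/-74 to 79, y -130 to 20, top z 127
- bay_stop (a point): middle point between the tips of the two rubber stops at the bay's end, at x 0, y -120, z 85 mm in the station's frame (stops at x +/-40 mm). The last four rollers before them are braked: the tote rolls there with up to 7 N of drag and stays where it is left. They stand on the slotted face (y -130) of the green extraction box: x -110 to 150, y -270 to -130, top z 160 mm
- duct (a point): centre of the duct's mouth on the gate's upper flange, at x 85, y -200, z 184 mm in the station's frame. The 66 mm duct rises here, bends over (top z 296 mm) and runs along +x down into a grey fan box, x 180 to 340, y -290 to -110, top z 190 mm. Flanges: x 35 to 135, y -250 to -150 mm; two spring tubes beside the duct reach z 196 mm
- tote: blue open tote on the rollers, 120 mm across the track (its x), 160 mm along it (its y), 70 mm high, 4 mm walls, 0.45 to 0.8 kg loaded; origin under its centre (z 55 mm on the rollers), axes as the station's. Rolls along the station's y with a drag of up to 3 N. Against the stops its origin is at y -40 mm in the station's frame, its trailing end at y +40 mm
- gate_opening (a joint): opening of the sprung slide gate on the green box's roof, in m: 0 shut, 0.032 half open, 0.064 fully open. Blade and handle slide straight along the station's -x, towards the robot. Springs pull it shut with 3.6 N when shut, rising to 9.4 N at half and 15 N at full, plus 0.6 N of friction; let go, it springs shut
- gate_grip (a point): centre of the gate's upright red handle, a paddle 18 mm along the station's x, 44 mm along its y, 44 mm tall (z 196 to 240 mm, centre 218); shut, it is at x -40, y -200 mm in the station's frame. It stands on a dark crossbar (102 mm along y, 10 mm along x, top z 196 mm). At paddle height nothing else is within 60 mm; the duct is 92 mm beyond its centre
- gate: the gate's moving part: steel blade, crossbar, spring rods and red handle, moving as one. Origin inside the station, at the blade's underside, 40 mm beyond the handle along the station's x and at z 171.5 mm; axes along the station's
- half_mark (a point): the thick red half-open line on the white scale beside the gate (thin black lines: shut and fully open), at x -72, y -140, z 178 mm in the station's frame. The small red pointer on the end of the crossbar (at the handle's own x) stands at this line when the gate is half open
- bangle: loose silver bangle in the tote, 64 mm across, 14 mm high; origin under its centre as it lies flat
- salt_dish: loose small silver dish casting in the tote, 48 mm across, 20 mm high; origin under its centre
- napkin_ring: loose silver napkin ring in the tote, 40 mm across, 26 mm high; origin under its centre
- bench_block: dark steel bench block, 80 x 80 x 22 mm, lying on the bench on the robot's side of the track; origin under its centre
- wash_brush: hand brush 180 mm long lying on the bench on the robot's side of the track; origin near its middle
- oil_bottle: amber bottle, 56 mm across, 150 mm tall with a yellow cap, standing just beyond the track; origin under its centre
- pumice_block: grey pumice block, 110 x 60 x 35 mm, on the left; origin under its centre
- bead_bowl: white bowl of silver beads, 120 mm across, 40 mm high, on the left; origin under its centre
- hammer: hammer 240 mm long lying on the right, near the robot; origin near its middle
Mind the look-alikes: they are no part of the job. What is meant by the tote is not turquoise or yellow, and is the larger of those in its own colour.

How it is judged (in metres and radians):
On the way, in this order (a step that is already met when the one before it is completed fails the run):
1. the tote is in the bay against the rubber stops, at rest, with the gate still shut (y of tote in the frame of station below -0.034 m and x of tote in the frame of station between -0.012 and 0.012 m and height (world z) of tote between 0.048 and 0.062 m and angle between tote's own z axis and vertical below 0.06 rad and linear speed of tote below 0.03 m/s and value of joint gate_opening below 0.004 m), for 0.2 s.
2. the gate is held half open (26 to 38 mm) by the gripper for a second (value of joint gate_opening between 0.026 and 0.038 m and contact force between the fingers and gate above 3 N), for 1 s.
At the end, for the whole second after the job is handed in: The tote stands on the rollers within 6 mm of the rubber stops, at rest, with its three castings inside; the gate is open 26 to 38 mm of its 64 mm (half is 32), still, and the fingers press on its red handle with more than 3 N (all of step 2 and y of tote in the frame of station below -0.034 m and x of tote in the frame of station between -0.012 and 0.012 m and height (world z) of tote between 0.048 and 0.062 m and angle between tote's own z axis and vertical below 0.06 rad and linear speed of tote below 0.03 m/s and x of bangle in the frame of tote between -0.06 and 0.06 m and y of bangle in the frame of tote between -0.08 and 0.08 m and z of bangle in the frame of tote between -0.005 and 0.06 m and x of salt_dish in the frame of tote between -0.06 and 0.06 m and y of salt_dish in the frame of tote between -0.08 and 0.08 m and z of salt_dish in the frame of tote between -0.005 and 0.06 m and x of napkin_ring in the frame of tote between -0.06 and 0.06 m and y of napkin_ring in the frame of tote between -0.08 and 0.08 m and z of napkin_ring in the frame of tote between -0.005 and 0.06 m and velocity of joint gate_opening between -0.01 and 0.01 m/s); the arm keeps its last pose, push and grip.
It fails at once if the gate opened past three quarters (48 mm) (value of joint gate_opening above 0.048 m).
It fails at once if the tote shoved along faster than 0.5 m/s (linear speed of tote above 0.5 m/s).
It fails at once if any other thing on the bench moved by more than 30 mm (distance of any of bench_block, wash_brush, oil_bottle, pumice_block, bead_bowl, hammer from where it was at the start of the episode above 0.03 m).
It also fails if it takes over 51 s, if anything falls off the work surface, if the arm or the gripper's body presses on something with over 40 N, if the wrist force passes 120 N, or if a joint passes its speed limit or range.

## Working session

There is one attempt and no reset: what is moved stays moved. The work goes in short steps, Python scripts to look and compute and a tool call to move; the robot and the scene stay as the last step left them, time stands still between calls to the robot, and variables do not carry over. Pictures are saved under pics/ and viewed, at most 10 in all, crops included, and the job is handed in when it is done.

Besides the shell and the picture viewer there is one more tool, called after ">>>" in YAML: its name, and indented under it one key for each argument. servo_tool: Moves the arm, as the interface text tells. Its arguments: {"type":"object","properties":{"deltas":{"type":"array","items":{"type":"object","properties":{"tx":{"type":"number"},"ty":{"type":"number"},"tz":{"type":"number"},"ax":{"type":"number"},"ay":{"type":"number"},"az":{"type":"number"},"claw":{"type":"number"}}}}},"required":["deltas"]}

```bash
mkdir -p pics
cat > h.py <<'E'
from station import *
import numpy as np, cv2
def towc(cam,p):
    c=calibration(cam)
    T=np.array(c["cam_to_world"]); return (T@np.r_[p,1])[:3]
def proj(cam,P):
    c=calibration(cam); T=np.linalg.inv(np.array(c["cam_to_world"])); q=(T@np.r_[P,1])[:3]
    return c["fx"]*q[0]/q[2]+c["cx"], c["fy"]*q[1]/q[2]+c["cy"]
def ray(cam,u,v,z):
    c=calibration(cam);T=np.array(c["cam_to_world"]);d=T[:3,:3]@np.array([(u-c["cx"])/c["fx"],(v-c["cy"])/c["fy"],1]);o=T[:3,3]
    return o+d*(z-o[2])/d[2]
E
python3 - <<'E'
from h import *
s=sense(); print(s["tcp_pos"],np.round(s["ee_rot"],3).tolist(),s["time_s"],s["wrist_force"])
for c in ("top","side"):
    cv2.imwrite(f"pics/{c}0.png",cv2.resize(capture(c),(800,600)))
    print(c,np.round(calibration(c)["cam_to_world"],3).tolist())
    for l in ["station","tote","gate","gate_grip","half_mark","duct","bay_stop","oil_bottle","bench_block","wash_brush","hammer"]:
        for d in recognise(l,c)[:3]:
            P=towc(c,d["xyz"]); print(c,l,round(d["confidence"],2),P.round(3),np.round(proj(c,P)))
E
```

```text
[ 0.14829073 -0.60646983  0.19425287] [[-0.971, -0.237, -0.001], [-0.237, 0.971, 0.002], [0.0, 0.002, -1.0]] 0.0 [-0.67241728  0.18700063  0.36934103]
top [[-0.011, -0.998, 0.054, 0.418], [-1.0, 0.011, -0.005, 0.073], [0.005, -0.054, -0.999, 1.575], [0.0, 0.0, 0.0, 1.0]]
top station 0.85 [ 0.604 -0.221  0.157] [345. 153.]
top station 0.34 [ 0.559 -0.286  0.171] [369. 168.]
top tote 0.91 [0.168 0.299 0.006] [173. 299.]
top tote 0.86 [0.399 0.352 0.005] [156. 226.]
top tote 0.86 [0.841 0.003 0.004] [264.  87.]
top gate 0.93 [ 0.557 -0.285  0.175] [369. 168.]
top gate 0.44 [0.617 0.496 0.026] [109. 157.]
top gate_grip 0.9 [ 0.556 -0.287  0.176] [369. 169.]
top half_mark 0.89 [ 0.607 -0.223  0.161] [346. 152.]
top half_mark 0.41 [0.369 0.486 0.036] [111. 236.]
top duct 0.56 [ 0.611 -0.223  0.159] [346. 150.]
top bay_stop 0.89 [ 0.609 -0.218  0.16 ] [344. 151.]
top oil_bottle 0.7 [0.674 0.035 0.103] [255. 133.]
top oil_bottle 0.27 [ 0.558 -0.286  0.168] [368. 168.]
top bench_block 0.72 [ 0.295 -0.338  0.026] [376. 256.]
top bench_block 0.65 [ 0.375 -0.121  0.024] [306. 232.]
top bench_blo
[... 335 characters left out ...]
4   0.347 0.003] [258. 301.]
side tote 0.9 [0.172 0.288 0.011] [340. 306.]
side tote 0.88 [0.52  0.07  0.087] [250. 203.]
side gate 0.76 [ 0.558 -0.277  0.177] [272. 117.]
side gate 0.5 [ 0.623 -0.205  0.125] [249. 136.]
side gate_grip 0.54 [ 0.555 -0.286  0.18 ] [274. 115.]
side half_mark 0.76 [ 0.616 -0.205  0.127] [251. 136.]
side half_mark 0.24 [0.371 0.505 0.036] [249. 355.]
side duct 0.68 [ 0.618 -0.204  0.121] [250. 137.]
side bay_stop 0.85 [ 0.622 -0.202  0.124] [249. 136.]
side oil_bottle 0.76 [0.68  0.051 0.083] [208. 187.]
side bench_block 0.71 [ 0.377 -0.107  0.019] [304. 190.]
side wash_brush 0.75 [0.347 0.126 0.017] [295. 243.]
side hammer 0.7 [ 0.295 -0.288  0.024] [336. 161.]
```

View pics/top0.png

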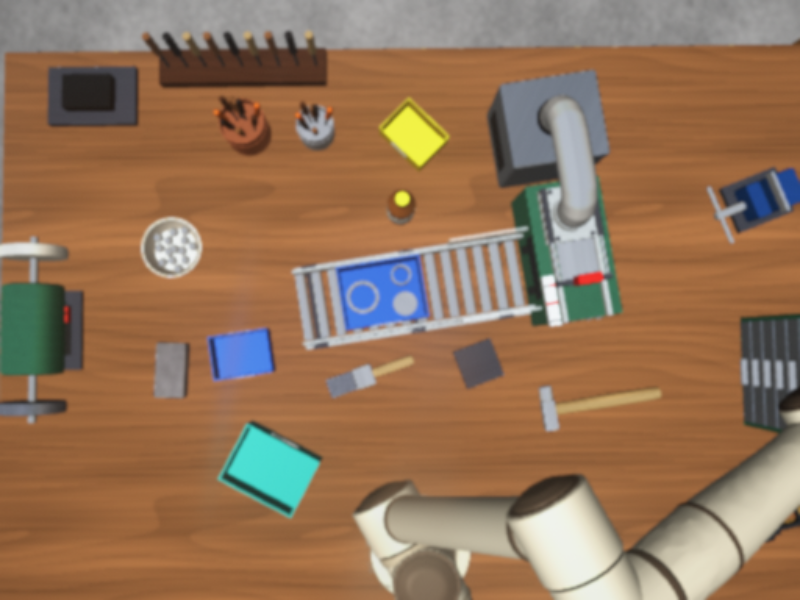

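View pics/side0.png

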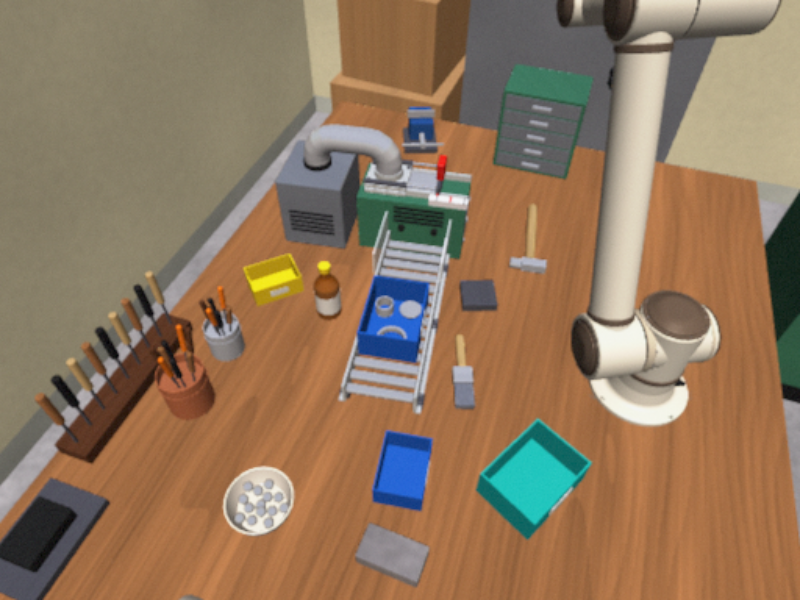

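The top picture shows the loaded blue tote on the rollers at about (380,293), the red handle at (590,278) and the small empty blue tote, a look-alike, at (240,353). The side picture agrees, with the tote at (395,318) and the handle at (441,167). Next I fit the station pose from the silhouettes.

```bash
cat > fit.py <<'E'
from h import *
from scipy.optimize import minimize
def comp(img,kind,near):
    hsv=cv2.cvtColor(img,cv2.COLOR_BGR2HSV)
    m=cv2.inRange(hsv,(105,120,60),(130,255,255)) if kind=="b" else cv2.inRange(hsv,(0,150,80),(8,255,255))|cv2.inRange(hsv,(172,150,80),(180,255,255))
    n,l,st,ce=cv2.connectedComponentsWithStats(m)
    i=min([i for i in range(1,n) if st[i,4]>15],key=lambda i:np.hypot(*(ce[i]-near)))
    mm=(l==i).astype(np.uint8); c,_=cv2.findContours(mm,0,2)
    out=np.zeros_like(mm); cv2.fillConvexPoly(out,cv2.convexHull(np.vstack(c)),1)
    return cv2.resize(out.astype(np.float32),None,fx=4,fy=4,interpolation=1)>.5
def boxmask(cam,T,lo,hi):
    P=[proj(cam,(T@np.array([x,y,z,1]))[:3]) for x in (lo[0],hi[0]) for y in (lo[1],hi[1]) for z in (lo[2],hi[2])]
    h=cv2.convexHull(((np.array(P)+.5)*4*16-8).astype(np.int32)); o=np.zeros((384*4,2048),np.uint8)
    cv2.fillConvexPoly(o,h,1,shift=4); return o>0
def Tm(x,y,a): return np.array([[np.cos(a),-np.sin(a),0,x],[np.sin(a),np.cos(a),0,y],[0,0,1,0],[0,0,0,1]])
iou=lambda a,b:1-(a&b).sum()/(a|b).sum()
E
python3 - <<'E'
from fit import *
n={"top":[(243,188),(378,178)],"side":[(253,204),(282,108)]}
M={}
for c in n:
    im=capture(c); M[c]=[comp(im,"b",n[c][0]),comp(im,"r",n[c][1])]; print(c,[m.sum()/16 for m in M[c]])
def cost(p,full=False,cams=("top","side")):
    x,y,a,tx,ty=p; T=Tm(x,y,a); r=[]
    for c in cams:
        r+=[iou(M[c][0],boxmask(c,T,(tx-.06,ty-.08,.067),(tx+.06,ty+.08,.125))),iou(M[c][1],boxmask(c,T,(-.049,-.222,.196),(-.031,-.178,.240)))]
    return r if full else sum(r)
for cams in (("top","side"),("top",),("side",)):
    best=None
    for a0 in (-.12,.12):
        s=np.array([.57,-.08,a0,0,.14])
        res=minimize(cost,s,args=(False,cams),method="Nelder-Mead",options=dict(initial_simplex=np.vstack([s]+[s+np.eye(5)[i]*[.03,.03,.1,.01,.04][i] for i in range(5)]),maxiter=400))
        if best is None or res.fun<best.fun: best=res
    print(cams,best.x.round(4),np.round(cost(best.x,True,cams),3))
    T=Tm(*best.x[:3])
    for nme,p in dict(tote=(best.x[3],best.x[4],.125),grip=(-.04,-.2,.218)).items(): print(nme,(T@np.r_[p,1])[:3].round(4))
E
```

```text
top [np.float64(2197.75), np.float64(110.75)]
side [np.float64(2027.75), np.float64(93.75)]Traceback (most recent call last):
  File "<stdin>", line 15, in <module>
    res = _minimize_neldermead(fun, x0, args, callback, bounds=bounds,
                               **options)
    fxcc = func(xcc)
    fx = function(np.copy(x), *(wrapper_args + args))
  File "<stdin>", line 9, in cost
  File "fit.py", line 12, in boxmask
    P=[proj(cam,(T@np.array([x,y,z,1]))[:3]) for x in (lo[0],hi[0]) for y in (lo[1],hi[1]) for z in (lo[2],hi[2])]
       ~~~~^^^^^^^^^^^^^^^^^^^^^^^^^^^^^^^^^
  File "h.py", line 7, in proj
    c=calibration(cam); T=np.linalg.inv(np.array(c["cam_to_world"])); q=(T@np.r_[P,1])[:3]
ValueError: time passes only in moves, steps and waits
```

```bash
cat >> h.py <<'E'
import functools
_cal=calibration
@functools.lru_cache(None)
def calibration(n): return _cal(n)
@functools.lru_cache(None)
def _inv(n): return np.linalg.inv(np.array(calibration(n)["cam_to_world"]))
E
sed -i 's/np.linalg.inv(np.array(c\["cam_to_world"\]))/_inv(cam)/' h.py
cat > run1.py <<'E'
from fit import *
n={"top":[(243,188),(378,178)],"side":[(253,204),(282,108)]}
M={}
for c in n:
    im=capture(c); M[c]=[comp(im,"b",n[c][0]),comp(im,"r",n[c][1])]
def cost(p,full=False,cams=("top","side")):
    x,y,a,tx,ty=p; T=Tm(x,y,a); r=[]
    for c in cams:
        r+=[iou(M[c][0],boxmask(c,T,(tx-.06,ty-.08,.067),(tx+.06,ty+.08,.125))),iou(M[c][1],boxmask(c,T,(-.049,-.222,.196),(-.031,-.178,.240)))]
    return r if full else sum(r)
for cams in (("top","side"),("top",),("side",)):
    s=np.array([.57,-.084,.11,0,.14])
    best=minimize(cost,s,args=(False,cams),method="Nelder-Mead",options=dict(initial_simplex=np.vstack([s]+[s+np.eye(5)[i]*[.01,.01,.05,.006,.03][i] for i in range(5)]),maxiter=300))
    print(cams,best.x.round(4),np.round(cost(best.x,True,cams),3))
    T=Tm(*best.x[:3])
    for nme,p in dict(tote=(best.x[3],best.x[4],.125),grip=(-.04,-.2,.218)).items(): print(nme,(T@np.r_[p,1])[:3].round(4))
print(sense()["time_s"])
E
timeout 200 python3 run1.py
```

```text
('top', 'side') [ 0.5336 -0.088   0.1607  0.0057  0.1602] [0.037 0.283 0.057 0.181]
tote [0.5135 0.0711 0.125 ]
grip [ 0.5261 -0.2918  0.218 ]
('top',) [ 0.534  -0.0902  0.1542  0.0034  0.1624] [0.028 0.261]
tote [0.5124 0.0708 0.125 ]
grip [ 0.5252 -0.2939  0.218 ]
('side',) [ 0.5391 -0.0889  0.1404 -0.0028  0.1672] [0.052 0.148]
tote [0.5129 0.0763 0.125 ]
grip [ 0.5275 -0.2925  0.218 ]
1.4
```

Run:
```python
from fit import *
T=Tm(.5345,-.0890,.154); P=lambda c,p:proj(c,(T@np.r_[p,1])[:3])
def box(x0,x1,y0,y1,z): return [(x0,y0,z),(x1,y0,z),(x1,y1,z),(x0,y1,z)]
B=[box(-.11,.15,-.27,-.13,.16),box(-.049,-.031,-.222,-.178,.24),box(-.049,-.031,-.222,-.178,.196),box(-.068,.068,-.105,.318,.067),box(.18,.34,-.29,-.11,.19),box(-.057,.063,.082,.242,.125),[(-.072,-.15,.178),(-.072,-.13,.178)]]
o=[]
for c,(u,v) in {"top":(180,80),"side":(190,60)}.items():
    S=3;im=cv2.resize(capture(c)[v:v+160,u:u+ (240 if c=="top" else 130)],None,fx=S,fy=S,interpolation=cv2.INTER_CUBIC)
    for b in B:
        q=np.array([((P(c,p)[0]-u+.5)*S,(P(c,p)[1]-v+.5)*S) for p in b]); cv2.polylines(im,[q.astype(np.int32)],True,(0,255,255),1)
    cv2.imwrite(f"pics/ov_{c}.png",im);o.append(im)
o=np.hstack(o); o=o[:,:]; print(o.shape); cv2.imwrite("pics/ov.png",cv2.resize(o,(800,int(o.shape[0]*800/o.shape[1]))))
```

```text
(480, 1110, 3)
```

View pics/ov.png

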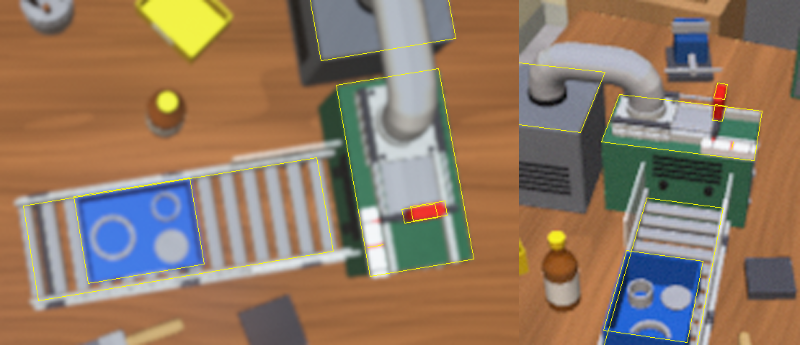

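The overlay matches the roof, rails, fan box, tote and handle. That puts the station at about (0.5345, -0.089) with yaw 0.154, and the tote about 0.20 m short of home. I'll push with the fingers half open behind the tote.

```bash
cat > go.py <<'E'
# go.py sx sy sz toolx_angle_offset(deg, rel. to station yaw): prints tool-frame shift (mm) and turn
import sys
from h import *
from scipy.spatial.transform import Rotation as Ro
ya=.154; T=np.array([[np.cos(ya),-np.sin(ya)],[np.sin(ya),np.cos(ya)]]); o=np.array([.5345,-.089])
def show(s):
    p=np.array(s["tcp_pos"]); q=T.T@(p[:2]-o); f=np.array(s["wrist_force"])
    print("t",s["time_s"],"station mm",(np.r_[q,p[2]]*1e3).round(1),"F st",(T.T@f[:2]).round(1),f[2].round(1),"w",s["gripper_width"],"gf",s["gripper_force"],"j",np.round(s["joints"],0))
s=sense(); R=np.array(s["ee_rot"]); show(s)
if len(sys.argv)>3:
    x,y,z,a=map(float,sys.argv[1:5]); t=np.r_[o+T@np.array([x,y])/1e3,z/1e3]
    t2=ya+np.radians(a); X=np.array([np.cos(t2),np.sin(t2),0]); Z=np.array([0,0,-1.]); W=np.column_stack([X,np.cross(Z,X),Z])
    print("world",t.round(3),"shift",(R.T@(t-s["tcp_pos"])*1e3).round(1),"turn",Ro.from_matrix(R.T@W).as_rotvec().round(3))
E
python3 go.py -120 -120 370 -90; python3 go.py 0 290 370 -90
```

```text
t 1.5 station mm [-461.  -452.7  195.4] F st [ 0.1 -0.3] 0.5 w 1.002476914926451 gf 0.0 j [-61.  22.   0.  -0. -68. -15.]
world [ 0.434 -0.226  0.37 ] shift [-368.2  302.3 -174.6] turn [-0.     0.    -1.485]
t 1.5 station mm [-461.  -452.7  195.4] F st [ 0.1 -0.3] 0.5 w 1.002476914926451 gf 0.0 j [-61.  22.   0.  -0. -68. -15.]
world [0.49  0.198 0.37 ] shift [-522.9  700.5 -174.6] turn [-0.     0.    -1.485]
```

>>> servo_tool:
  deltas:
    - {"tx":-10,"ty":10,"tz":-39,"az":-0.1,"claw":50}
    - {"tx":-30,"ty":25,"tz":-70,"az":-0.22,"claw":50}
    - {"tx":-55,"ty":45,"tz":-98,"az":-0.34,"claw":50}
    - {"tx":-80,"ty":67,"tz":-120,"az":-0.46,"claw":50}
    - {"tx":-108,"ty":90,"tz":-140,"az":-0.58,"claw":50}
    - {"tx":-138,"ty":114,"tz":-155,"az":-0.7,"claw":50}
    - {"tx":-168,"ty":138,"tz":-165,"az":-0.82,"claw":50}
    - {"tx":-198,"ty":163,"tz":-175,"az":-0.94,"claw":50}
    - {"tx":-229,"ty":188,"tz":-175,"az":-1.06,"claw":50}
    - {"tx":-260,"ty":213,"tz":-175,"az":-1.18,"claw":50}
    - {"tx":-291,"ty":239,"tz":-175,"az":-1.3,"claw":50}
    - {"tx":-322,"ty":265,"tz":-175,"az":-1.42,"claw":50}

```text
schema error: expected keys tx, ty, tz, ax, ay, az, claw
```

```bash
python3 go.py 0 290 300 -90
```

```text
t 1.5 station mm [-461.  -452.7  195.4] F st [ 0.1 -0.3] 0.5 w 1.002476914926451 gf 0.0 j [-61.  22.   0.  -0. -68. -15.]
world [0.49  0.198 0.3  ] shift [-522.9  700.5 -104.6] turn [-0.     0.    -1.485]
```

>>> servo_tool:
  deltas:
    - {"tx":-10,"ty":10,"tz":-39,"ax":0,"ay":0,"az":-0.1,"claw":50}
    - {"tx":-30,"ty":25,"tz":-70,"ax":0,"ay":0,"az":-0.22,"claw":50}
    - {"tx":-55,"ty":45,"tz":-98,"ax":0,"ay":0,"az":-0.34,"claw":50}
    - {"tx":-80,"ty":67,"tz":-120,"ax":0,"ay":0,"az":-0.46,"claw":50}
    - {"tx":-108,"ty":90,"tz":-140,"ax":0,"ay":0,"az":-0.58,"claw":50}
    - {"tx":-138,"ty":114,"tz":-155,"ax":0,"ay":0,"az":-0.7,"claw":50}
    - {"tx":-168,"ty":138,"tz":-165,"ax":0,"ay":0,"az":-0.82,"claw":50}
    - {"tx":-198,"ty":163,"tz":-175,"ax":0,"ay":0,"az":-0.94,"claw":50}
    - {"tx":-229,"ty":188,"tz":-175,"ax":0,"ay":0,"az":-1.06,"claw":50}
    - {"tx":-260,"ty":213,"tz":-175,"ax":0,"ay":0,"az":-1.18,"claw":50}
    - {"tx":-291,"ty":239,"tz":-175,"ax":0,"ay":0,"az":-1.3,"claw":50}
    - {"tx":-322,"ty":265,"tz":-175,"ax":0,"ay":0,"az":-1.42,"claw":50}

```text
time_s: 2.5
tcp_pos: [0.3989, -0.2714, 0.3708]
ee_rot: [[0.095, -0.995, 0.001], [-0.995, -0.095, -0.0], [0.0, -0.001, -1.0]]
wrist_force: [1.1, -0.8, 0.3]
gripper_width: 0.573
gripper_force: 0.0
```

```bash
python3 go.py 0 290 300 -90
```

```text
t 2.5 station mm [-161.9 -159.4  370.8] F st [ 1. -1.] 0.3 w 0.5731642769213372 gf 0.0 j [-15.   3.   1.  -0. -87.  20.]
world [0.49  0.198 0.3  ] shift [-458.2 -135.    70.8] turn [-0.001 -0.    -0.059]
```

>>> servo_tool:
  deltas:
    - {"tx":-35,"ty":-10,"tz":0,"ax":0,"ay":0,"az":-0.059,"claw":50}
    - {"tx":-73,"ty":-21,"tz":0,"ax":0,"ay":0,"az":-0.059,"claw":50}
    - {"tx":-112,"ty":-33,"tz":0,"ax":0,"ay":0,"az":-0.059,"claw":50}
    - {"tx":-151,"ty":-44,"tz":0,"ax":0,"ay":0,"az":-0.059,"claw":50}
    - {"tx":-190,"ty":-56,"tz":0,"ax":0,"ay":0,"az":-0.059,"claw":50}
    - {"tx":-229,"ty":-67,"tz":0,"ax":0,"ay":0,"az":-0.059,"claw":50}
    - {"tx":-268,"ty":-79,"tz":5,"ax":0,"ay":0,"az":-0.059,"claw":50}
    - {"tx":-307,"ty":-90,"tz":15,"ax":0,"ay":0,"az":-0.059,"claw":50}
    - {"tx":-345,"ty":-102,"tz":28,"ax":0,"ay":0,"az":-0.059,"claw":50}
    - {"tx":-383,"ty":-113,"tz":42,"ax":0,"ay":0,"az":-0.059,"claw":50}
    - {"tx":-421,"ty":-124,"tz":56,"ax":0,"ay":0,"az":-0.059,"claw":50}
    - {"tx":-458,"ty":-135,"tz":70,"ax":0,"ay":0,"az":-0.059,"claw":50}

```text
time_s: 3.5
tcp_pos: [0.4919, 0.1967, 0.3003]
ee_rot: [[0.148, -0.989, 0.001], [-0.989, -0.148, 0.001], [-0.0, -0.001, -1.0]]
wrist_force: [1.2, -1.1, -0.4]
gripper_width: 0.575
gripper_force: 0.0
```

```bash
python3 go.py 0 290 84 -90
```

```text
t 3.5 station mm [  1.7 288.9 300.3] F st [ 1.  -1.3] -0.4 w 0.574708424209778 gf 0.0 j [ 39.   9.  -2.   0. -78. -31.]
world [0.49  0.198 0.084] shift [ -1.    2.  216.3] turn [-0.001  0.    -0.005]
```

>>> servo_tool:
  deltas:
    - {"tx":0,"ty":2,"tz":25,"ax":0,"ay":0,"az":0,"claw":50}
    - {"tx":0,"ty":2,"tz":60,"ax":0,"ay":0,"az":0,"claw":50}
    - {"tx":0,"ty":2,"tz":98,"ax":0,"ay":0,"az":0,"claw":50}
    - {"tx":0,"ty":2,"tz":135,"ax":0,"ay":0,"az":0,"claw":50}
    - {"tx":0,"ty":2,"tz":170,"ax":0,"ay":0,"az":0,"claw":50}
    - {"tx":0,"ty":2,"tz":195,"ax":0,"ay":0,"az":0,"claw":50}
    - {"tx":0,"ty":2,"tz":210,"ax":0,"ay":0,"az":0,"claw":50}
    - {"tx":0,"ty":2,"tz":216,"ax":0,"ay":0,"az":0,"claw":50}

```text
time_s: 4.17
tcp_pos: [0.4884, 0.1933, 0.0817]
ee_rot: [[0.147, -0.989, -0.005], [-0.989, -0.147, -0.003], [0.002, 0.005, -1.0]]
wrist_force: [-0.3, 0.3, -0.5]
gripper_width: 0.579
gripper_force: 0.0
```

```bash
python3 go.py 0 52 84 -90; python3 -c "
from h import *
cv2.imwrite('pics/s1.png',capture('side')[100:320,150:400])"
```

```text
t 4.1667 station mm [ -2.2 286.   81.7] F st [-0.3  0.3] -0.5 w 0.579364495870878 gf 0.0 j [ 39.  19. -22.  -0. -49. -31.]
world [ 0.527 -0.038  0.084] shift [234.   -3.7  -1.8] turn [ 0.005 -0.002 -0.006]
```

View pics/s1.png

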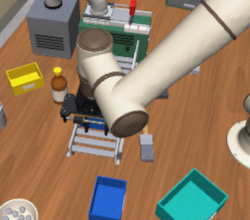

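The arm hides the tote, but the fingers sit between the rollers' end and the tote. I push at a slow, steady rate.

>>> servo_tool:
  deltas:
    - {"tx":8,"ty":0,"tz":-1,"ax":0,"ay":0,"az":0,"claw":50}
    - {"tx":17,"ty":-1,"tz":-1,"ax":0,"ay":0,"az":0,"claw":50}
    - {"tx":26,"ty":-1,"tz":-1,"ax":0,"ay":0,"az":0,"claw":50}
    - {"tx":33,"ty":-2,"tz":-1,"ax":0,"ay":0,"az":0,"claw":50}
    - {"tx":40,"ty":-2,"tz":-1,"ax":0,"ay":0,"az":0,"claw":50}
    - {"tx":48,"ty":-2,"tz":-1,"ax":0,"ay":0,"az":0,"claw":50}
    - {"tx":57,"ty":-3,"tz":-1,"ax":0,"ay":0,"az":0,"claw":50}
    - {"tx":66,"ty":-3,"tz":-1,"ax":0,"ay":0,"az":0,"claw":50}
    - {"tx":76,"ty":-3,"tz":-1,"ax":0,"ay":0,"az":0,"claw":50}
    - {"tx":86,"ty":-3,"tz":-1,"ax":0,"ay":0,"az":0,"claw":50}
    - {"tx":96,"ty":-3,"tz":-1,"ax":0,"ay":0,"az":0,"claw":50}
    - {"tx":106,"ty":-3,"tz":-1,"ax":0,"ay":0,"az":0,"claw":50}

```text
time_s: 5.22
tcp_pos: [0.5091, 0.0891, 0.0856]
ee_rot: [[0.148, -0.989, 0.001], [-0.989, -0.148, 0.0], [-0.0, -0.001, -1.0]]
wrist_force: [0.0, 2.3, 2.1]
gripper_width: 0.576
gripper_force: 1.3
```

```bash
python3 go.py 0 52 84 -90
```

```text
t 5.2167 station mm [  2.2 179.9  85.6] F st [0.4 2.3] 2.1 w 0.5757663483795774 gf 1.3437270931899548 j [ 28.  18. -23.   0. -49. -19.]
world [ 0.527 -0.038  0.084] shift [127.9   1.5   1.6] turn [-0.001  0.    -0.006]
```

Contact is made and the push force is 2.3 N. I carry on steadily.

>>> servo_tool:
  deltas:
    - {"tx":9,"ty":0,"tz":1,"ax":0,"ay":0,"az":0,"claw":50}
    - {"tx":18,"ty":0,"tz":1,"ax":0,"ay":0,"az":0,"claw":50}
    - {"tx":27,"ty":1,"tz":1,"ax":0,"ay":0,"az":0,"claw":50}
    - {"tx":36,"ty":1,"tz":1,"ax":0,"ay":0,"az":0,"claw":50}
    - {"tx":45,"ty":1,"tz":1,"ax":0,"ay":0,"az":0,"claw":50}
    - {"tx":54,"ty":1,"tz":1,"ax":0,"ay":0,"az":0,"claw":50}
    - {"tx":63,"ty":1,"tz":1,"ax":0,"ay":0,"az":0,"claw":50}
    - {"tx":72,"ty":1,"tz":1,"ax":0,"ay":0,"az":0,"claw":50}
    - {"tx":80,"ty":1,"tz":1,"ax":0,"ay":0,"az":0,"claw":50}
    - {"tx":88,"ty":1,"tz":1,"ax":0,"ay":0,"az":0,"claw":50}
    - {"tx":95,"ty":1,"tz":1,"ax":0,"ay":0,"az":0,"claw":50}
    - {"tx":101,"ty":1,"tz":1,"ax":0,"ay":0,"az":0,"claw":50}

```text
time_s: 6.22
tcp_pos: [0.5223, -0.0109, 0.0843]
ee_rot: [[0.147, -0.989, -0.001], [-0.989, -0.147, -0.0], [-0.0, 0.001, -1.0]]
wrist_force: [0.4, 4.2, 0.4]
gripper_width: 0.578
gripper_force: 1.9
```

```bash
python3 go.py 0 52 84 -90
```

```text
t 6.2167 station mm [-0.1 79.1 84.3] F st [1.  4.1] 0.4 w 0.5777121516242018 gf 1.877554077655077 j [ 17.  19. -23.  -0. -49.  -8.]
world [ 0.527 -0.038  0.084] shift [27.1 -0.3  0.3] turn [ 0.001  0.    -0.007]
```

>>> servo_tool:
  deltas:
    - {"tx":4,"ty":0,"tz":0,"ax":0,"ay":0,"az":0,"claw":50}
    - {"tx":8,"ty":0,"tz":0,"ax":0,"ay":0,"az":0,"claw":50}
    - {"tx":12,"ty":0,"tz":0,"ax":0,"ay":0,"az":0,"claw":50}
    - {"tx":16,"ty":0,"tz":0,"ax":0,"ay":0,"az":0,"claw":50}
    - {"tx":19,"ty":0,"tz":0,"ax":0,"ay":0,"az":0,"claw":50}
    - {"tx":22,"ty":0,"tz":0,"ax":0,"ay":0,"az":0,"claw":50}
    - {"tx":24,"ty":0,"tz":0,"ax":0,"ay":0,"az":0,"claw":50}
    - {"tx":25,"ty":0,"tz":0,"ax":0,"ay":0,"az":0,"claw":50}

```text
time_s: 6.88
tcp_pos: [0.5261, -0.035, 0.0843]
ee_rot: [[0.147, -0.989, -0.0], [-0.989, -0.147, -0.0], [-0.0, 0.0, -1.0]]
wrist_force: [-0.8, 3.8, -0.3]
gripper_width: 0.574
gripper_force: 1.8
```

```bash
python3 go.py 0 45 84 -90
```

```text
t 6.8833 station mm [-0.  54.6 84.3] F st [-0.2  3.8] -0.3 w 0.574494460521329 gf 1.7586980760097504 j [ 14.  19. -22.  -0. -49.  -5.]
world [ 0.528 -0.045  0.084] shift [ 9.6 -0.1  0.3] turn [ 0.     0.    -0.006]
```

>>> servo_tool:
  deltas:
    - {"tx":1,"ty":0,"tz":0,"ax":0,"ay":0,"az":0,"claw":50}
    - {"tx":2,"ty":0,"tz":0,"ax":0,"ay":0,"az":0,"claw":50}
    - {"tx":3,"ty":0,"tz":0,"ax":0,"ay":0,"az":0,"claw":50}
    - {"tx":4,"ty":0,"tz":0,"ax":0,"ay":0,"az":0,"claw":50}

```text
time_s: 7.22
tcp_pos: [0.5267, -0.0388, 0.0844]
ee_rot: [[0.147, -0.989, -0.0], [-0.989, -0.147, -0.0], [-0.0, 0.0, -1.0]]
wrist_force: [-0.6, 3.0, -0.8]
gripper_width: 0.579
gripper_force: 1.6
```

```bash
python3 go.py 0 45 84 -90
```

```text
t 7.2167 station mm [-0.  50.8 84.4] F st [-0.1  3.1] -0.8 w 0.579496639667753 gf 1.5857389010488987 j [ 13.  19. -22.  -0. -49.  -5.]
world [ 0.528 -0.045  0.084] shift [ 5.8 -0.1  0.4] turn [ 0.     0.    -0.006]
```

>>> servo_tool:
  deltas:
    - {"tx":1,"ty":0,"tz":0,"ax":0,"ay":0,"az":0,"claw":50}
    - {"tx":2,"ty":0,"tz":0,"ax":0,"ay":0,"az":0,"claw":50}
    - {"tx":3,"ty":0,"tz":0,"ax":0,"ay":0,"az":0,"claw":50}
    - {"tx":4,"ty":0,"tz":0,"ax":0,"ay":0,"az":0,"claw":50}

```text
time_s: 7.55
tcp_pos: [0.5268, -0.0395, 0.0844]
ee_rot: [[0.147, -0.989, -0.0], [-0.989, -0.147, 0.005], [-0.005, -0.0, -1.0]]
wrist_force: [-5.0, 19.6, 5.2]
gripper_width: 0.578
gripper_force: 10.7
```

```bash
python3 go.py 0 45 84 -90
```

```text
t 7.55 station mm [ 0.  50.1 84.4] F st [-1.9 20.2] 5.2 w 0.5778512144973011 gf 10.717494785785675 j [ 13.  19. -22.  -0. -49.  -4.]
world [ 0.528 -0.045  0.084] shift [ 5.1 -0.   0.3] turn [-0.     0.005 -0.007]
```

The force rose to 20 N at y 50.1 mm, where 49.5 was expected, so the tote is against the stops. I ease off, back away and lift.

>>> servo_tool:
  deltas:
    - {"tx":-4,"ty":0,"tz":0,"ax":0,"ay":0,"az":0,"claw":50}
    - {"tx":-6,"ty":0,"tz":0,"ax":0,"ay":0,"az":0,"claw":50}
    - {"tx":-15,"ty":0,"tz":0,"ax":0,"ay":0,"az":0,"claw":50}
    - {"tx":-30,"ty":0,"tz":-20,"ax":0,"ay":0,"az":0,"claw":60}
    - {"tx":-40,"ty":0,"tz":-55,"ax":0,"ay":0,"az":0.1,"claw":70}
    - {"tx":-40,"ty":0,"tz":-95,"ax":0,"ay":0,"az":0.2,"claw":80}
    - {"tx":-40,"ty":0,"tz":-135,"ax":0,"ay":0,"az":0.3,"claw":80}
    - {"tx":-40,"ty":0,"tz":-175,"ax":0,"ay":0,"az":0.4,"claw":80}
    - {"tx":-38,"ty":10,"tz":-210,"ax":0,"ay":0,"az":0.5,"claw":80}
    - {"tx":-34,"ty":25,"tz":-235,"ax":0,"ay":0,"az":0.6,"claw":80}
    - {"tx":-25,"ty":50,"tz":-250,"ax":0,"ay":0,"az":0.7,"claw":80}
    - {"tx":-15,"ty":85,"tz":-260,"ax":0,"ay":0,"az":0.8,"claw":80}

```text
time_s: 8.55
tcp_pos: [0.442, -0.0406, 0.3461]
ee_rot: [[-0.611, -0.792, 0.003], [-0.792, 0.611, -0.001], [-0.001, -0.003, -1.0]]
wrist_force: [-0.1, 1.0, 0.8]
gripper_width: 0.917
gripper_force: 0.0
```

```bash
python3 go.py -80 -200 340 180; python3 go.py -40 -200 340 180
```

```text
t 8.55 station mm [-84.   62.  346.1] F st [0. 1.] 0.8 w 0.9168878622716043 gf 0.0 j [ 16.  -1.  -7.   0. -84. -54.]
world [ 0.486 -0.299  0.34 ] shift [ 177.6 -192.6    6.4] turn [-0.002  0.002  0.76 ]
t 8.55 station mm [-84.   62.  346.1] F st [0. 1.] 0.8 w 0.9168878622716043 gf 0.0 j [ 16.  -1.  -7.   0. -84. -54.]
world [ 0.526 -0.293  0.34 ] shift [ 148.6 -220.2    6.5] turn [-0.002  0.002  0.76 ]
```

>>> servo_tool:
  deltas:
    - {"tx":18,"ty":-27,"tz":0,"ax":0,"ay":0,"az":0.1,"claw":80}
    - {"tx":39,"ty":-58,"tz":0,"ax":0,"ay":0,"az":0.22,"claw":80}
    - {"tx":61,"ty":-90,"tz":0,"ax":0,"ay":0,"az":0.34,"claw":80}
    - {"tx":83,"ty":-122,"tz":0,"ax":0,"ay":0,"az":0.46,"claw":80}
    - {"tx":105,"ty":-155,"tz":0,"ax":0,"ay":0,"az":0.58,"claw":80}
    - {"tx":127,"ty":-188,"tz":2,"ax":0,"ay":0,"az":0.7,"claw":80}
    - {"tx":142,"ty":-210,"tz":4,"ax":0,"ay":0,"az":0.76,"claw":80}
    - {"tx":148,"ty":-220,"tz":6,"ax":0,"ay":0,"az":0.76,"claw":80}
    - {"tx":148,"ty":-220,"tz":6,"ax":0,"ay":0,"az":0.76,"claw":80}

```text
time_s: 9.3
tcp_pos: [0.5261, -0.2937, 0.3362]
ee_rot: [[-0.988, -0.156, -0.004], [-0.156, 0.988, 0.0], [0.003, 0.001, -1.0]]
wrist_force: [0.7, 0.2, -0.5]
gripper_width: 0.919
gripper_force: 0.0
```

```bash
python3 go.py -40 -200 208 180
python3 - <<'E'
from h import *
s=sense(); im=capture("wrist"); c=calibration("wrist")
W=np.eye(4); W[:3,:3]=s["ee_rot"]; W[:3,3]=s["tcp_pos"]; C=W@np.array(c["hand_eye"])
ya=.154; T=np.array([[np.cos(ya),-np.sin(ya)],[np.sin(ya),np.cos(ya)]]); o=np.array([.5345,-.089])
hsv=cv2.cvtColor(im,cv2.COLOR_BGR2HSV)
m=cv2.inRange(hsv,(0,150,70),(8,255,255))|cv2.inRange(hsv,(172,150,70),(180,255,255))
n,l,st,ce=cv2.connectedComponentsWithStats(m)
print(np.array(c["hand_eye"]).round(3).tolist())
for i in range(1,n):
    if st[i,4]>20: print(st[i],ce[i].round(1))
def pj(p):
    w=np.r_[o+T@np.array(p[:2]),p[2],1]; q=np.linalg.inv(C)@w; return [c["fx"]*q[0]/q[2]+c["cx"],c["fy"]*q[1]/q[2]+c["cy"]]
for z in (.24,.196):
    q=np.array([pj(p) for p in [(-.049,-.222,z),(-.031,-.222,z),(-.031,-.178,z),(-.049,-.178,z)]]); print(q.round(0).tolist()); cv2.polylines(im,[q.astype(np.int32)],True,(0,255,255),1)
q=np.array([pj((-.072,y,.178)) for y in (-.15,-.13)]); cv2.polylines(im,[q.astype(np.int32)],True,(255,0,255),2)
for i,d in enumerate(recognise("gate_grip","wrist")[:2]):
    w=(C@np.r_[d["xyz"],1])[:3]; print(d["confidence"],np.r_[T.T@(w[:2]-o),w[2]].round(4))
cv2.imwrite("pics/w1.png",im)
t=capture("top"); cv2.imwrite("pics/t1.png",t[100:240,180:420])
E
```

```text
t 9.3 station mm [ -39.7 -201.   336.2] F st [0.8 0.1] -0.5 w 0.9194711341449548 gf 0.0 j [-14.  17.  12.   0. -86. -67.]
world [ 0.526 -0.293  0.208] shift [-1.000e-01  8.000e-01  1.282e+02] turn [ 0.001 -0.003  0.002]
[[-0.001, -0.969, -0.245, 0.067], [1.0, -0.001, -0.0, 0.002], [0.0, -0.245, 0.969, -0.189], [0.0, 0.0, 0.0, 1.0]]
[238 170  44  23 947] [259.9 181.2]
[[236.0, 177.0], [236.0, 195.0], [281.0, 195.0], [281.0, 177.0]]
[[239.0, 169.0], [239.0, 185.0], [278.0, 185.0], [278.0, 169.0]]
0.8 [-0.0041 -0.1986  0.1743]
```

View pics/w1.png

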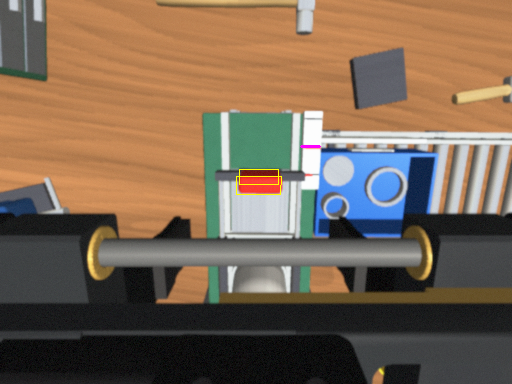

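The wrist view shows the red handle at (260,181), within 1–2 px of the model. The pointer is at the shut line, and the tote is in the bay with its three castings. I descend and grip across the paddle's 44 mm.

>>> servo_tool:
  deltas:
    - {"tx":0,"ty":1,"tz":25,"ax":0,"ay":0,"az":0,"claw":80}
    - {"tx":1,"ty":2,"tz":55,"ax":0,"ay":0,"az":0,"claw":80}
    - {"tx":1,"ty":2,"tz":85,"ax":0,"ay":0,"az":0,"claw":80}
    - {"tx":1,"ty":2,"tz":108,"ax":0,"ay":0,"az":0,"claw":80}
    - {"tx":1,"ty":2,"tz":122,"ax":0,"ay":0,"az":0,"claw":80}
    - {"tx":1,"ty":2,"tz":129,"ax":0,"ay":0,"az":0,"claw":80}
    - {"tx":1,"ty":2,"tz":129,"ax":0,"ay":0,"az":0,"claw":70}
    - {"tx":1,"ty":2,"tz":129,"ax":0,"ay":0,"az":0,"claw":60}
    - {"tx":1,"ty":2,"tz":129,"ax":0,"ay":0,"az":0,"claw":50}
    - {"tx":1,"ty":2,"tz":129,"ax":0,"ay":0,"az":0,"claw":40}
    - {"tx":1,"ty":2,"tz":129,"ax":0,"ay":0,"az":0,"claw":30}
    - {"tx":1,"ty":2,"tz":129,"ax":0,"ay":0,"az":0,"claw":20}

```text
time_s: 10.45
tcp_pos: [0.5256, -0.2909, 0.2105]
ee_rot: [[-0.987, -0.158, 0.002], [-0.158, 0.987, -0.003], [-0.002, -0.003, -1.0]]
wrist_force: [0.7, -11.6, -4.7]
gripper_width: 0.554
gripper_force: 6.2
```

```bash
python3 go.py -72 -200 208 180
```

```text
t 10.45 station mm [ -39.8 -198.2  210.5] F st [ -1.1 -11.6] -4.7 w 0.5544367119789678 gf 6.216417700052261 j [-13.  19.  -2.   0. -69. -67.]
world [ 0.494 -0.298  0.208] shift [32.2 -1.7  2.5] turn [-0.003  0.002  0.005]
```

>>> servo_tool:
  deltas:
    - {"tx":0,"ty":0,"tz":0,"ax":0,"ay":0,"az":0,"claw":10}
    - {"tx":0,"ty":0,"tz":0,"ax":0,"ay":0,"az":0,"claw":10}
    - {"tx":0,"ty":0,"tz":0,"ax":0,"ay":0,"az":0,"claw":10}
    - {"tx":0,"ty":0,"tz":0,"ax":0,"ay":0,"az":0,"claw":10}

```text
time_s: 10.78
tcp_pos: [0.5258, -0.2931, 0.2104]
ee_rot: [[-0.988, -0.157, 0.003], [-0.157, 0.988, -0.006], [-0.002, -0.006, -1.0]]
wrist_force: [1.2, -9.1, -1.5]
gripper_width: 0.499
gripper_force: 30.0
```

```bash
python3 go.py -72 -200 208 180
```

```text
t 10.7833 station mm [ -39.9 -200.4  210.4] F st [-0.2 -9.1] -1.5 w 0.49902813864073586 gf 30.004016160964966 j [-14.  19.  -2.   0. -69. -67.]
world [ 0.494 -0.298  0.208] shift [32.1  0.5  2.3] turn [-0.006  0.002  0.004]
```

Gripped, with the opening at 43.4 mm and 30 N. I pull 16 mm first and check the spring force.

>>> servo_tool:
  deltas:
    - {"tx":2,"ty":-1,"tz":0,"ax":0,"ay":0,"az":0,"claw":10}
    - {"tx":4,"ty":-1.5,"tz":0,"ax":0,"ay":0,"az":0,"claw":10}
    - {"tx":6,"ty":-2,"tz":0,"ax":0,"ay":0,"az":0,"claw":10}
    - {"tx":8,"ty":-2,"tz":0,"ax":0,"ay":0,"az":0,"claw":10}
    - {"tx":10,"ty":-2,"tz":0,"ax":0,"ay":0,"az":0,"claw":10}
    - {"tx":12,"ty":-2,"tz":0,"ax":0,"ay":0,"az":0,"claw":10}
    - {"tx":14,"ty":-2,"tz":0,"ax":0,"ay":0,"az":0,"claw":10}
    - {"tx":16,"ty":-2,"tz":0,"ax":0,"ay":0,"az":0,"claw":10}
    - {"tx":16,"ty":-2,"tz":0,"ax":0,"ay":0,"az":0,"claw":10}

```text
time_s: 11.53
tcp_pos: [0.5129, -0.2952, 0.2104]
ee_rot: [[-0.987, -0.158, 0.009], [-0.158, 0.987, -0.002], [-0.008, -0.004, -1.0]]
wrist_force: [6.4, -1.7, -1.1]
gripper_width: 0.497
gripper_force: 30.0
```

```bash
python3 go.py -72 -200 210 180
```

```text
t 11.5333 station mm [ -53.  -200.4  210.4] F st [ 6.1 -2.6] -1.1 w 0.4965398482713883 gf 29.99963343143463 j [-14.  18.  -3.   0. -68. -67.]
world [ 0.494 -0.298  0.21 ] shift [19.   0.5  0.3] turn [-0.004  0.008  0.005]
```

>>> servo_tool:
  deltas:
    - {"tx":2,"ty":0,"tz":0,"ax":0,"ay":0,"az":0,"claw":10}
    - {"tx":4,"ty":0,"tz":0,"ax":0,"ay":0,"az":0,"claw":10}
    - {"tx":6,"ty":0,"tz":0,"ax":0,"ay":0,"az":0,"claw":10}
    - {"tx":8,"ty":0,"tz":0,"ax":0,"ay":0,"az":0,"claw":10}
    - {"tx":10,"ty":0,"tz":0,"ax":0,"ay":0,"az":0,"claw":10}
    - {"tx":12,"ty":0,"tz":0,"ax":0,"ay":0,"az":0,"claw":10}
    - {"tx":14,"ty":0,"tz":0,"ax":0,"ay":0,"az":0,"claw":10}
    - {"tx":16,"ty":0,"tz":0,"ax":0,"ay":0,"az":0,"claw":10}
    - {"tx":18,"ty":0,"tz":0,"ax":0,"ay":0,"az":0,"claw":10}
    - {"tx":20,"ty":0,"tz":0,"ax":0,"ay":0,"az":0,"claw":10}
    - {"tx":20,"ty":0,"tz":0,"ax":0,"ay":0,"az":0,"claw":10}
    - {"tx":20,"ty":0,"tz":0,"ax":0,"ay":0,"az":0,"claw":10}

```text
time_s: 12.53
tcp_pos: [0.4948, -0.2979, 0.2104]
ee_rot: [[-0.987, -0.159, 0.012], [-0.159, 0.987, -0.002], [-0.011, -0.004, -1.0]]
wrist_force: [9.0, -0.2, -3.5]
gripper_width: 0.495
gripper_force: 30.0
```

```bash
python3 go.py -72 -200 210 180; python3 -c "
from h import *
a=capture('wrist'); b=cv2.resize(capture('side')[60:220,210:340],None,fx=2.2,fy=2.4)
cv2.imwrite('pics/w2.png',np.hstack([a,b[:384]]))"
```

```text
t 12.5333 station mm [ -71.3 -200.4  210.4] F st [ 8.9 -1.6] -3.5 w 0.49475227059949745 gf 29.999176561832428 j [-15.  16.  -6.  -0. -67. -66.]
world [ 0.494 -0.298  0.21 ] shift [0.7 0.4 0.4] turn [-0.004  0.011  0.005]
```

View pics/w2.png

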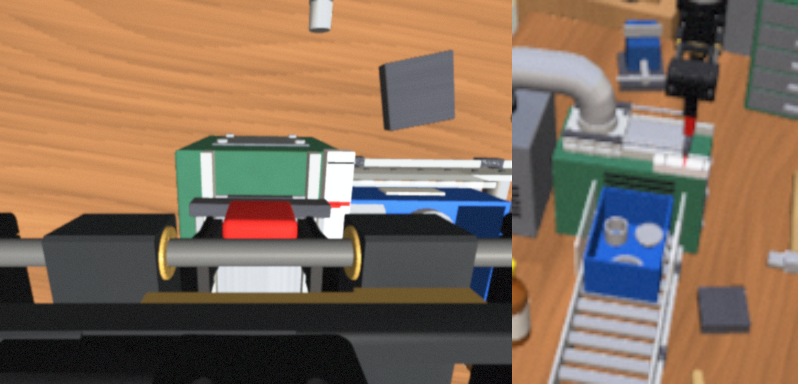

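The wrist view shows the pointer at the red half line, about (338,204). The side view shows the tote in the bay with its three castings. I hold for over a second and check the tote's position by fitting it again.

>>> servo_tool:
  deltas:
    - {"tx":0,"ty":0,"tz":0,"ax":0,"ay":0,"az":0,"claw":10}
    - {"tx":0,"ty":0,"tz":0,"ax":0,"ay":0,"az":0,"claw":10}
    - {"tx":0,"ty":0,"tz":0,"ax":0,"ay":0,"az":0,"claw":10}
    - {"tx":0,"ty":0,"tz":0,"ax":0,"ay":0,"az":0,"claw":10}
    - {"tx":0,"ty":0,"tz":0,"ax":0,"ay":0,"az":0,"claw":10}
    - {"tx":0,"ty":0,"tz":0,"ax":0,"ay":0,"az":0,"claw":10}
    - {"tx":0,"ty":0,"tz":0,"ax":0,"ay":0,"az":0,"claw":10}
    - {"tx":0,"ty":0,"tz":0,"ax":0,"ay":0,"az":0,"claw":10}
    - {"tx":0,"ty":0,"tz":0,"ax":0,"ay":0,"az":0,"claw":10}
    - {"tx":0,"ty":0,"tz":0,"ax":0,"ay":0,"az":0,"claw":10}
    - {"tx":0,"ty":0,"tz":0,"ax":0,"ay":0,"az":0,"claw":10}
    - {"tx":0,"ty":0,"tz":0,"ax":0,"ay":0,"az":0,"claw":10}

```text
time_s: 13.63
tcp_pos: [0.4948, -0.2979, 0.2104]
ee_rot: [[-0.987, -0.159, 0.012], [-0.159, 0.987, -0.002], [-0.011, -0.004, -1.0]]
wrist_force: [8.8, -0.5, -3.2]
gripper_width: 0.491
gripper_force: 30.0
```

```bash
python3 go.py
python3 - <<'E'
from fit import *
T=Tm(.5345,-.089,.154)
c="side"; m=comp(capture(c),"b",(253,155)); print(m.sum()/16, np.argwhere(m).mean(0)/4)
f=lambda p:iou(m,boxmask(c,T,(p[0]-.06,p[1]-.08,.067),(p[0]+.06,p[1]+.08,.125)))
r=minimize(f,[0,-.04],method="Nelder-Mead",options=dict(initial_simplex=[[0,-.04],[.006,-.04],[0,-.025]],maxiter=80)); print(r.x.round(4),r.fun)
E
```

```text
t 13.6333 station mm [ -71.3 -200.4  210.4] F st [ 8.6 -1.8] -3.2 w 0.4905699002833273 gf 29.999220371246338 j [-15.  16.  -6.  -0. -67. -66.]
1606.75 [161.47388945 262.75821729]
[ 0.0025 -0.0346] 0.07623853917867329
```

The fit puts the tote at y -34.6 mm. The side camera reads about 5 mm high in y, as in the first fit, so it is really near -39 mm, which agrees with the felt stop contact. The hold is steady, so I hand in.

```bash
python3 -c "
from station import *
print(finish_job())"
```

```text
the job is handed in; nothing more can be done
None
```

The job is handed in: the tote is against the rubber stops with its three castings inside, and the gripper is holding the gate about 31.5 mm open (half is 32); the hand-in returned no verdict.

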